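# Pick the red reflex hammer from the instrument tub and hang it on the free hook

## Robot

A 6-joint arm with a two-finger parallel gripper is mounted at the origin on the work surface. World frame = base frame: x ahead of the robot, y to its left, z up, the work surface at z = 0. Lengths are in m, angles in degrees, forces in N, time in s.
With the tool pointing down it reaches from about 0.4 to 0.825 m from the base axis. Payload 7 kg.
Tool frame: the origin (TCP) lies midway between the tips of the shut fingers; the grasp point (between the pads) lies 19 mm behind it; x points along the fingers, z is the direction in which the jaws open and shut, and the axes are right-handed (so a half turn about x gives the same grasp; the last joint's range is limited). The gripper opens to 88 mm and grips with 3 to 60 N. Pads are 19 mm wide; open, the fingers measure 130 mm over their backs; the gripper's body (78 mm by 193 mm) begins 47 mm behind the grasp point.
Start: joints at [-59.926, 20.546, 0.682, 0, -70.136, -16.507], TCP at [0.158, -0.656, 0.227] pointing down, gripper open.
Joint ranges: [-176.03, 176.03], [-82.01, 121.73], [-58.28, 71.71], [-173.87, 95.51], [-174.79, -0.11], [-173.66, 173.66]. Speed limits (degrees/s): [136.94, 136.94, 172.46, 180, 180, 180].

## Interface

Orientations are given as [roll, pitch, yaw] about the fixed x, y, z axes, in that order (R = Rz(yaw) Ry(pitch) Rx(roll)).
In Python, from plant import ctrl gives the robot as it stands. The module is installed in compiled form; this text tells all that it offers.
- The arm moves only by the tool servo_tool, never from a script. Its argument "deltas" is a list of rows, each a list of 3 entries, a list of its own where there are three numbers: the turn, a rotation vector about the tool's x, y, z in degrees, then the shift along the tool's x, y, z in cm, then the finger opening in cm, from 0 to 8.76. A call has 1 to 5 rows; each row is the pose to reach, as a shift and turn from the pose measured when the call began, along the tool's axes at that moment; what a row does not reach only later rows make up. A row lasts 1/10 s, in which the tool goes at most 50 mm and 8.59 degrees, less where a joint would pass 70% of its speed; a pose out of reach is approached as far as the arm can. A call with a gripper value outside its range is refused whole. The fingers move at their own pace and stop on an object; the grip force is fixed at half the most. Time passes only in rows, so rows that repeat a pose let the fingers close. It gives the time, the measured TCP pose, the force and the opening at its end, in the units of the state.
- ctrl.get_obs(): the state, without advancing time (a new reading comes with each control period).
- ctrl.snapshot(name): name is "scene" or "side" or "wrist"; returns a dict with "image" (480x640x3 uint8, red, green, blue), "vertical_fov" (degrees; the focal length in pixels is half the picture's height over the tangent of half this angle, whatever the lens; pixels are square), "cx", "cy" (the principal point, pixels), "k1" (the pictures are not rectified: a ray, as slopes to the right and down, at radius r is drawn at 1 + k1 r^2 times it, then the intrinsics apply), "rvec" (rotation vector, rad) and "tvec" (3), from world to camera coordinates, as OpenCV has them. Camera axes: x right, y down, z forward; pixel columns grow to the right and rows downward; lengths in m; the calibration is good to about 2 mm. A picture is of the moment at which its call begins. There is no depth.
- ctrl.close_job(): hands the job in, once; it reports no verdict.
The state is a dict: "clock": time; "joint_pos": joint angles; "qvel": joint speeds; "tau": joint torques, N m; "tool_pos": TCP position; "orientation": TCP orientation; "force": force on the tool from outside, world axes, zero at the start; "moment": the same for the moment, N m; "opening": finger opening in m.
Only numpy, scipy, OpenCV 4.12 (cv2) and the standard library are available. Lean on these libraries where they do the work, as an engineer would, in place of code of your own. Each camera call takes 0.05 s, during which the arm holds its last target. There are 200 camera calls.

## Task

Take the reflex hammer with the red head out of the pale blue tub of instruments and hang it on the one free pronged hook of the sloping rack, marked by the green strip: handle hanging down the slope between the two prongs, head resting on the prongs like its neighbours. Leave the other instruments in the tub, and do not shift the tools already hanging on the rack.

Things in the scene. Friction and masses are not known exactly. Their poses are not given: they have to be found in the camera images.
- red_hammer: T-shaped reflex hammer with a red head, 184 mm long, 0.09 to 0.18 kg, lying flat in the tub. Origin at its underside, mid-length; +x to the head, z up. Handle: 18 mm wide (y), 16 thick, x = -80 to +66 mm, its axis 13 mm above the underside, so 5 mm clear below. It balances 20 to 40 mm from the origin towards the head.
- red_hammer_head (a point): centre of the red head, a round bar across the handle's end: 64 mm wide (along y), 26 mm thick, centred at x = +79, z = 13 mm of the hammer's frame
- red_hammer_tail (a point): centre of the black end knob, 26 mm square and 12 mm long, 165 mm from the head's centre. The hammer lies on head and knob
- tub: Pale blue open tub, 258 (x) by 332 (y) by 52 mm high, walls and floor 4 mm, fixed to the table. Origin under its centre. Red and green hammers, otoscope and penlight lie side by side roughly along its x, about 72 mm apart, in any order; the thermometer case lies across near the -x wall.
- tub_in (a point): centre of the tub's inner floor
- green_hammer: green-headed hammer in the tub, same shape as the red one, pointing the opposite way; leave it in the tub
- otoscope: otoscope in the tub, steel handle and black head, 145 mm long, 30 mm wide, 32 mm high; origin under its middle; leave it
- penlight: white penlight in the tub, 135 mm long, 16 mm wide and thick; origin under its middle; leave it
- thermometer_case: yellow thermometer case, 130 mm along its y, 16 mm wide, 14 mm high; origin under its middle; leave it
- rack: Fixed open-frame rack, 350 mm wide (y), origin under its centre. Two white cross strips, open between, share a plane rising to the rack's +x (away from the robot) at 41 degrees (0.72 rad) to the horizontal. Tools lie on them, hanging down-slope towards the robot from four hooks on the upper strip (y = -132, -44, 44, 132 mm), end knobs on the lower strip. Frame rails at y = +/-169 mm.
- free_hook: Green strip (60 by 18 mm, look only) on the upper white strip, just above the free hook, one of the two inner ones. A hook is a pair of steel prongs 8 mm thick, 32 mm clear between, standing 34 mm square off the strip plane. The frame has the rack's yaw, z up; its origin is hook_seat.
- hook_seat (a point): where the centre of the hammer's head lies when hung on the free hook with the head against both prongs: midway between them, 13 mm off the strip plane, 17 mm up the slope from the prongs' axes
- hook_tail (a point): where the centre of the hammer's end knob then lies: 165 mm straight down the slope from hook_seat
- blue_hammer: blue-headed hammer of the same shape already hanging on an outer hook (its y = -132 mm on the rack); origin at its head's centre; its frame has the rack's yaw, z up. Do not shift it
- tuning_fork: aluminium tuning fork hanging on the other inner hook, 250 mm long, 52 mm wide, stem down; tines reach 85 mm up the slope beyond the hook; origin like the hammers'. Do not shift it
- black_hammer: black-headed hammer hanging on the other outer hook (y = +132 mm on the rack); same shape; origin at its head's centre. Do not shift it
Mind the look-alikes: they are no part of the job. What is shaped like the red_hammer but yellow is not meant.

How it is judged:
By the outcome, as a careful person would: the job done as asked, in the order asked, and still so for the second after the job is handed in, with the robot touching nothing.
It also fails if it takes over 48 s, if anything falls off the work surface, if the arm or the gripper's body presses on something with over 40 N, if the wrist force passes 120 N, or if a joint passes its speed limit or range.

## Working session

There is one attempt and no reset: what is moved stays moved. The work goes in short steps, Python scripts to look and compute and a tool call to move; the robot and the scene stay as the last step left them, time stands still between calls to the robot, and variables do not carry over. Pictures are saved under pics/ and viewed, on a budget of 10 in all, crops included, one or two more only if the job needs it, and the job is handed in when it is done.

Besides the shell and the picture viewer there is one more tool, called after "Request:" as name(argument=value, ...) on one line, values as JSON. servo_tool: Moves the arm, as the interface text tells. Its arguments: {"type":"object","properties":{"deltas":{"type":"array","items":{"type":"array"}}},"required":["deltas"]}

```bash
mkdir -p pics; python3 - <<'E'
from plant import ctrl
import cv2,numpy as np,pickle
o=ctrl.get_obs();print(o)
for n in("scene","side"):
    s=ctrl.snapshot(n);pickle.dump(s,open(f"pics/{n}0.pkl","wb"))
    cv2.imwrite(f"pics/{n}0.png",s["image"][...,::-1])
    R=cv2.Rodrigues(np.array(s["rvec"],float))[0]
    print(n,s["vertical_fov"],s["cx"],s["cy"],s["k1"],(-R.T@np.array(s["tvec"]).ravel()).round(3),R[2].round(2))
E
```

```text
{'clock': 0.0, 'joint_pos': array([-5.99260180e+01,  2.05925956e+01,  6.33587103e-01, -1.97011578e-02,
       -7.01360499e+01, -1.65070283e+01]), 'qvel': array([-0.02881684, -0.02074202, -0.08489744,  0.04127826,  0.02978075,
       -0.01749644]), 'tau': array([-9.62744116e-05, -5.82723212e+01,  2.93048126e+01,  6.99700847e+00,
        6.94215763e-03, -1.88081517e-04]), 'tool_pos': array([ 0.15819914, -0.65569401,  0.22560949]), 'orientation': array([  5.48370366,  89.90315364, 109.0439478 ]), 'force': array([-0.27497565,  0.29240351,  0.28660914]), 'moment': array([ 0.0009288 ,  0.00659583, -0.02286609]), 'opening': 0.08737331160174099}
scene 50.68307324247171 309.43426055613907 242.936826018818 -0.07825851146986314 [1.285 0.438 0.772] [-0.74 -0.36 -0.57]
side 55.735860608162426 325.01454605297755 243.32300279012563 -0.055385527549473734 [0.282 0.928 0.942] [ 0.13 -0.74 -0.66]
```

View pics/scene0.png

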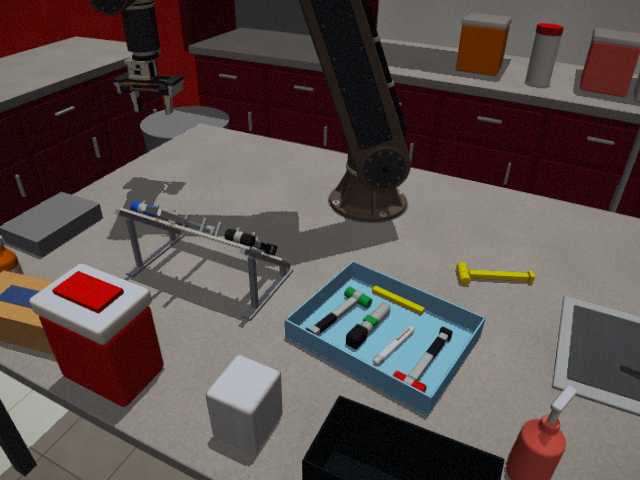

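View pics/side0.png

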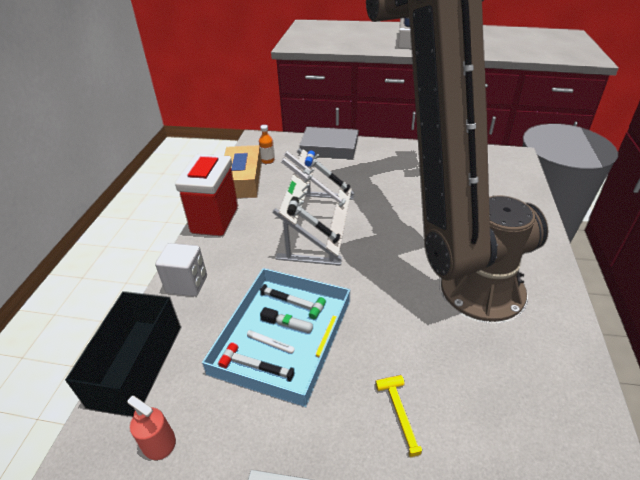

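Candidates: the red-headed hammer in the tub has its head at scene (410,382) / side (228,356). The yellow hammer on the table at scene (495,274), the green one in the tub, and the red lids are look-alikes. The first fits: red head, T shape, in the tub. I'll measure it and confirm in a crop.

```bash
cat > h.py <<'E'
import numpy as np,cv2,pickle
def KD(s):
    f=240/np.tan(np.radians(s["vertical_fov"]/2))
    return np.array([[f,0,s["cx"]],[0,f,s["cy"]],[0,0,1.]]),np.array([s["k1"],0,0,0,0.])
def ray(s,uv):
    K,D=KD(s);R=cv2.Rodrigues(np.array(s["rvec"],float))[0]
    # undistortPoints' default 5 iterations suffice for small k1
    p=cv2.undistortPoints(np.array([[uv]],float),K,D)[0,0]
    d=R.T@np.array([p[0],p[1],1]);return -R.T@np.array(s["tvec"],float).ravel(),d/np.linalg.norm(d)
def plane(s,uv,z):
    c,d=ray(s,uv);return c+d*(z-c[2])/d[2]
def tri(obs):
    A=0;b=0;L=[ray(s,uv) for s,uv in obs]
    for c,d in L:
        P=np.eye(3)-np.outer(d,d);A=A+P;b=b+P@c
    X=np.linalg.solve(A,b);return X,max(np.linalg.norm(np.cross(X-c,d)) for c,d in L)
def proj(s,X):
    K,D=KD(s);return cv2.projectPoints(np.array(X,float).reshape(-1,1,3),np.array(s["rvec"],float),np.array(s["tvec"],float),K,D)[0][:,0]
def blobs(s,name,box,amin=15):
    h=cv2.cvtColor(s["image"],cv2.COLOR_RGB2HSV).astype(int);H,S,V=h[...,0],h[...,1],h[...,2]
    m={"red":((H<8)|(H>172))&(S>150)&(V>90),"green":(H>50)&(H<80)&(S>120)&(V>60),"blue":(H>108)&(H<125)&(S>140)&(V>70),"black":V<45}[name].astype(np.uint8)
    x0,y0,x1,y1=box;k=np.zeros_like(m);k[y0:y1,x0:x1]=m[y0:y1,x0:x1]
    n,l,st,c=cv2.connectedComponentsWithStats(k)
    return [(c[i].round(1).tolist(),int(st[i,4]),st[i,:4].tolist()) for i in range(1,n) if st[i,4]>=amin]
E
python3 - <<'E'
from h import *
a=pickle.load(open("pics/scene0.pkl","rb"));b=pickle.load(open("pics/side0.pkl","rb"))
for n,ba,bb in[("red",(385,360,440,400),(212,335,245,375)),("black",(400,320,460,370),(260,355,300,385)),("green",(180,200,300,260),(275,170,310,200)),("blue",(125,195,170,225),(295,145,330,175)),("black",(215,220,285,260),(280,190,345,245))]:
    print(n,"SC",blobs(a,n,ba),"SI",blobs(b,n,bb))
c1=cv2.resize(a["image"][190:300,110:300],None,fx=4,fy=4,interpolation=2)
c2=cv2.resize(b["image"][140:270,265:365],None,fx=4.5,fy=4.5,interpolation=2)
c3=cv2.resize(b["image"][325:395,200:310],None,fx=3,fy=3,interpolation=2)
I=np.zeros((600,800,3),np.uint8)
c1=cv2.resize(a["image"][195:320,115:300],(400,270),interpolation=2);I[:270,:400]=c1
c2=cv2.resize(b["image"][145:265,265:355],(400,533),interpolation=2);I[:533,400:]=c2
c3=cv2.resize(b["image"][325:395,200:310],(400,254),interpolation=2);I[300:554,:400]=c3
cv2.imwrite("pics/crop1.png",I[...,::-1])
E
```

```text
red SC [([399.4, 375.5], 71, [393, 371, 13, 10]), ([418.3, 385.2], 89, [411, 380, 15, 11])] SI [([232.5, 346.9], 61, [227, 343, 11, 9]), ([224.2, 360.8], 101, [219, 355, 12, 13])]
black SC [([446.2, 332.2], 70, [440, 327, 12, 14]), ([435.8, 346.4], 179, [427, 337, 18, 22])] SI [([269.0, 370.1], 48, [260, 366, 19, 9]), ([290.0, 375.4], 31, [287, 369, 6, 12])]
green SC [] SI [([291.3, 186.7], 46, [289, 181, 6, 12])]
blue SC [] SI [([311.2, 152.1], 20, [308, 150, 7, 5]), ([308.4, 161.2], 37, [305, 157, 8, 9])]
black SC [([229.3, 234.2], 89, [225, 229, 11, 12]), ([247.4, 239.7], 155, [240, 233, 16, 14]), ([268.0, 248.1], 131, [259, 243, 18, 12]), ([257.4, 255.4], 68, [245, 250, 27, 10])] SI [([291.6, 210.5], 45, [288, 206, 8, 9]), ([323.4, 228.9], 79, [316, 223, 15, 13]), ([335.7, 239.1], 18, [333, 235, 6, 8])]
```

View pics/crop1.png

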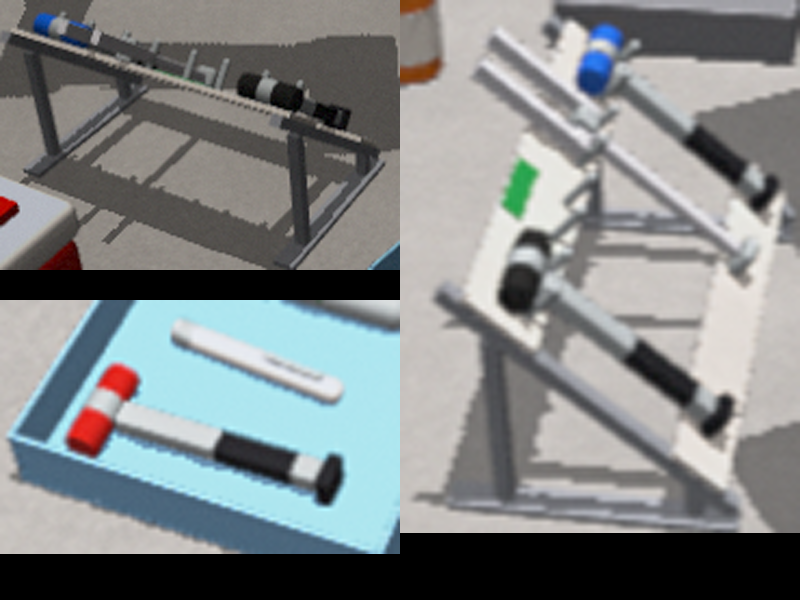

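The crop shows the red-headed hammer in the tub at side (228,354), with its knob at (291,374). The free hook has bare prongs and a green strip at side (291,187). It sits between the black hammer, head at (294,205), and the tuning fork. Next I'll triangulate.

```bash
python3 - <<'E'
from h import *
a=pickle.load(open("pics/scene0.pkl","rb"));b=pickle.load(open("pics/side0.pkl","rb"))
P={}
for n,u,v in[("head",(408.9,380.4),(228.4,353.9)),("knob",(446.2,334),(290.5,374.5)),("blackh",(238.5,237),(293.6,205.4)),("blackk",(270.5,248.5),(335.5,238.5)),("blueh",(141.8,207.5),(310,158.5))]:
    X,e=tri([(a,u),(b,v)]);P[n]=X;print(n,X.round(4),round(e,4))
print("head@17mm",plane(a,(408.9,380.4),.017),plane(b,(228.4,353.9),.017)," knob",plane(a,(446.2,334),.017),plane(b,(290.5,374.5),.017))
d=P["head"]-P["knob"];print("len",np.linalg.norm(d),"yaw",np.degrees(np.arctan2(d[1],d[0])))
d=P["blackh"]-P["blueh"];print("rack span",np.linalg.norm(d),"yaw",np.degrees(np.arctan2(-d[0],d[1])),d)
d=P["blackh"]-P["blackk"];print("blk",np.linalg.norm(d),np.degrees(np.arctan2(d[1],d[0])),np.degrees(np.arcsin(d[2]/np.linalg.norm(d))))
print("seat",P["blueh"]+(P["blackh"]-P["blueh"])*2/3, "strip z.. side green at seat height+", plane(b,(291.3,186.7),P["blackh"][2]))
from scipy.spatial.transform import Rotation as R
print(R.from_euler('xyz',[5.4837,89.903,109.0439],degrees=True).as_matrix().round(3))
E
```

```text
head [0.6353 0.3283 0.0231] 0.0003
knob [0.4749 0.3594 0.0171] 0.0008
blackh [ 0.5529 -0.0914  0.1702] 0.0003
blackk [ 0.4314 -0.0873  0.0641] 0.0013
blueh [ 0.5544 -0.3578  0.1701] 0.0025
head@17mm [0.62988598 0.32719203 0.017     ] [0.63772276 0.32464798 0.017     ]  knob [0.47544555 0.3601359  0.017     ] [0.47474463 0.35849287 0.017     ]
len 0.163526973941599 yaw -10.981042960813772
rack span 0.26641770893281497 yaw 0.31355399266123124 [-1.45797672e-03  2.66413698e-01  1.06009807e-04]
blk 0.16137105042605168 -1.9435805776542199 41.133764314779064
seat [ 0.55338374 -0.18021037  0.17018849] strip z.. side green at seat height+ [ 0.57981673 -0.18323393  0.17022383]
[[-0.001 -0.972 -0.234]
 [ 0.002 -0.234  0.972]
 [-1.     0.     0.002]]
```

Request:
servo_tool(deltas=[[[5,0,0],[-1.5,-2.5,3.8],8.7],[[10,0,0],[-3,-5,7.6],8.7],[[15,0,0],[-4.5,-7.5,11.4],8.7],[[20,0,0],[-6,-10,15.2],8.7],[[24.5,0,0],[-7,-12.5,19],8.7]])

```text
clock: 0.6
tool_pos: [0.2355, -0.4403, 0.2967]
orientation: [19.0, 89.9, 97.8]
force: [1.6, 0.4, 1.0]
opening: 0.087
```

Request:
servo_tool(deltas=[[[0,0,0],[0,-1.8,4.2],8.7],[[0,0,0],[0,-3.6,8.4],8.7],[[0,0,0],[0,-5.4,12.6],8.7],[[0,0,0],[0,-7.2,16.8],8.7],[[0,0,0],[0,-9,21],8.7]])

```text
clock: 1.1
tool_pos: [0.3648, -0.2499, 0.2969]
orientation: [-6.9, 89.9, 71.9]
force: [1.9, -1.1, -0.4]
opening: 0.0874
```

Request:
servo_tool(deltas=[[[0,0,0],[0,-0.8,4.7],8.7],[[0,0,0],[0,-1.6,9.4],8.7],[[0,0,0],[0,-2.4,14.1],8.7],[[0,0,0],[0,-3.2,18.8],8.7],[[0,0,0],[0,-4,23.5],8.7]])

```text
clock: 1.6
tool_pos: [0.4495, -0.0251, 0.2973]
orientation: [-16.6, 89.9, 62.3]
force: [1.4, -0.2, 0.1]
opening: 0.0872
```

Request:
servo_tool(deltas=[[[0,0,0],[0,-0.9,4.6],8.7],[[0,0,0],[0,-1.8,9.2],8.7],[[0,0,0],[0,-2.7,13.8],8.7],[[0,0,0],[0,-3.5,18.4],8.7],[[0,0,0],[0,-4.2,23],6]])

```text
clock: 2.1
tool_pos: [0.5354, 0.1944, 0.2974]
orientation: [-6.4, 89.9, 72.4]
force: [1.7, -1.3, 0.6]
opening: 0.0834
```

Request:
servo_tool(deltas=[[[0,0,0],[2,-0.7,4],5],[[0,0,0],[4,-1.4,8],5],[[0,0,0],[6,-2,12],5],[[0,0,0],[8,-2.4,15.2],5],[[0,0,0],[8,-2.4,15.2],5]])

```text
clock: 2.6
tool_pos: [0.5873, 0.3414, 0.2119]
orientation: [131.8, 89.6, -149.2]
force: [-0.3, -0.5, -0.6]
opening: 0.0508
```

```bash
python3 - <<'E'
from plant import ctrl
from h import *
s=ctrl.snapshot("wrist");o=ctrl.get_obs();print(o["tool_pos"],o["orientation"],o["joint_pos"].round(1),o["opening"])
pickle.dump((s,o),open("pics/wrist1.pkl","wb"));cv2.imwrite("pics/wrist1.png",s["image"][...,::-1])
print(blobs(s,"red",(0,0,640,480),60),blobs(s,"black",(0,0,640,480),200))
print(proj(s,[[.635,.3275,.017],[.475,.3594,.017]]))
E
```

```text
[0.58742863 0.3399664  0.21389227] [ 134.0784855    89.74163462 -146.96160993] [ 4.640e+01  2.150e+01  4.000e-01 -1.000e-01 -6.920e+01 -1.475e+02] 0.05019453357580303
[] [([381.6, 307.4], 782, [368, 278, 60, 49]), ([341.2, 414.2], 40778, [0, 286, 640, 194]), ([495.8, 338.8], 9959, [412, 289, 165, 97]), ([346.7, 375.0], 2179, [279, 354, 117, 32])]
[[313.03084522 252.13862513]
 [313.05822706  89.7609198 ]]
```

View pics/wrist1.png

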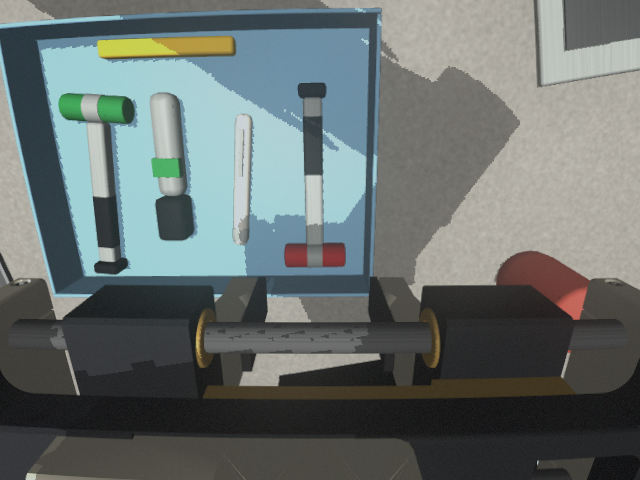

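The wrist view shows the red head at (315,255) and the knob at (312,90). The predictions were (313,252) and (313,90), so they agree. The penlight at (243,180) is well clear on the left.

```bash
python3 - <<'E'
from h import *
s,o=pickle.load(open("pics/wrist1.pkl","rb"))
from scipy.spatial.transform import Rotation as R
im=s["image"].astype(int);m=(im[...,0]>1.7*im[...,1])&(im[...,0]>60);m[:235]=0;m[272:]=0;m[:,:275]=0;m[:,355:]=0
y,x=np.nonzero(m);u=((x.min()+x.max())/2,(y.min()+y.max())/2);print(u,x.min(),x.max(),y.min(),y.max())
h=plane(s,u,.017);k=plane(s,(312.3,90.5),.017);d=h-k;print(h,k,np.linalg.norm(d),np.degrees(np.arctan2(d[1],d[0])))
g=h-.049*d/np.linalg.norm(d);M=R.from_euler('xyz',o["orientation"],degrees=True).as_matrix()
print(g,"tool",M.T@(np.r_[g[:2],.009]-o["tool_pos"])*100,M.round(3))
print("wall gap",plane(s,(371,200),.004))
E
```

```text
(np.float64(314.5), np.float64(256.0)) 285 344 246 266
[0.63964102 0.32818954 0.017     ] [0.47550991 0.35856637 0.017     ] 0.16691846193023427 -10.485461603576683
[0.59145926 0.33710685 0.017     ] tool [20.48819825 -0.51673548 -0.13920723] [[-0.004 -0.981  0.191]
 [-0.002  0.191  0.981]
 [-1.     0.003 -0.003]]
wall gap [0.59349971 0.39854443 0.004     ]
```

Request:
servo_tool(deltas=[[[0,0,0],[4,-0.2,-0.1],5],[[0,0,0],[8,-0.4,-0.2],5],[[0,0,0],[12,-0.4,-0.2],5],[[0,0,0],[15,-0.4,-0.2],5],[[0,0,0],[17,-0.4,-0.2],5]])

```text
clock: 3.15
tool_pos: [0.5895, 0.3353, 0.0421]
orientation: [136.1, 89.6, -145.0]
force: [0.1, 0.2, 0.8]
opening: 0.0499
```

```bash
python3 - <<'E'
from plant import ctrl
o=ctrl.get_obs();print(o["tool_pos"],o["force"])
E
```

```text
[0.58950554 0.33527282 0.04214971] [0.06312691 0.17346573 0.8054263 ]
```

Request:
servo_tool(deltas=[[[0,0,0],[1.2,-0.1,0.2],5],[[0,0,0],[2.3,-0.1,0.2],5],[[0,0,0],[3.1,-0.1,0.2],5],[[0,0,0],[3.2,-0.1,0.2],4],[[0,0,0],[3.2,-0.1,0.2],2]])

```text
clock: 3.65
tool_pos: [0.591, 0.3371, 0.0108]
orientation: [135.9, 89.7, -145.2]
force: [0.5, -0.4, 0.9]
opening: 0.0391
```

Request:
servo_tool(deltas=[[[0,0,0],[0,0,0],1],[[0,0,0],[0,0,0],0.5],[[0,0,0],[0,0,0],0.5],[[0,0,0],[0,0,0],0.5],[[0,0,0],[0,0,0],0.5]])

```text
clock: 4.15
tool_pos: [0.5913, 0.3374, 0.0115]
orientation: [136.8, 89.7, -144.3]
force: [0.4, -0.5, 6.0]
opening: 0.0179
```

Request:
servo_tool(deltas=[[[0,0,0],[-1,0,0],0.5],[[0,0,0],[-4,0,0],0.5],[[0,0,0],[-8,0,0],0.5],[[0,0,0],[-12.5,0,0],0.5],[[0,0,0],[-17,0,0],0.5]])

```text
clock: 4.65
tool_pos: [0.5915, 0.3375, 0.1833]
orientation: [136.5, 89.7, -144.6]
force: [0.4, 1.6, -1.5]
opening: 0.0173
```

Request:
servo_tool(deltas=[[[0,0,0],[-4,0,0],0.5],[[0,0,0],[-8,0,0],0.5],[[0,0,0],[-12,0,0],0.5],[[0,0,0],[-15,0,0],0.5],[[0,0,0],[-15,0,0],0.5]])

```text
clock: 5.15
tool_pos: [0.5935, 0.3385, 0.3394]
orientation: [-41.4, 89.8, 37.6]
force: [0.4, 0.2, -0.3]
opening: 0.0179
```

```bash
cat >> h.py <<'E'
from scipy.spatial.transform import Rotation as R
RT=(R.from_euler('y',-41.25,degrees=True)*R.from_matrix(np.array([[0,-1,0],[0,0,1],[-1,0,0.]]))).as_matrix()
def go(o,pos,Rt=None):
    M=R.from_euler('xyz',o["orientation"],degrees=True).as_matrix()
    r=R.from_matrix(M.T@(M if Rt is None else Rt)).as_rotvec(degrees=True)
    print("turn",r.round(1),"shift cm",(M.T@(np.array(pos)-o["tool_pos"])*100).round(2))
E
python3 - <<'E'
from plant import ctrl
from h import *
s=ctrl.snapshot("wrist");o=ctrl.get_obs();print(o["tool_pos"],o["orientation"],o["joint_pos"].round(1),o["opening"],o["force"],o["moment"])
pickle.dump((s,o),open("pics/wrist2.pkl","wb"));cv2.imwrite("pics/wrist2.png",s["image"][...,::-1])
seat=np.array([.5535,-.180,.170]);ex,ez=-RT[:,1],-RT[:,0]  # upslope, normal
# tcp 49mm downslope of head, 6 mm beyond handle axis
tcp=seat-.049*ex-.006*ez;print("final",tcp);go(o,tcp+.15*ez,RT)
E
```

```text
[0.59267578 0.3383311  0.33630774] [ 101.57533502   89.92632792 -179.49997481] [ 4.600e+01  1.890e+01  1.230e+01 -1.000e-01 -8.340e+01 -1.471e+02] 0.01772530156723451 [-0.78184693  0.16407403 -1.83683678] [-0.01149691 -0.01029372 -0.0215314 ]
final [ 0.52061592 -0.18        0.13318102]
turn [-10.6  -4.  -41.2] shift cm [  9.06   6.81 -54.15]
```

View pics/wrist2.png

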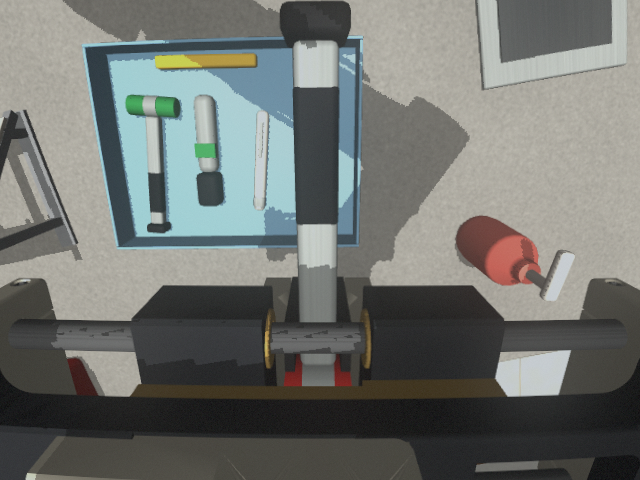

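Gripped straight: the handle runs up the image at column 316, with the red head under the gripper at (318,375). The other tools are undisturbed in the tub. Next I move to the rack and tilt on the way.

Request:
servo_tool(deltas=[[[-1,-0.4,-4],[0.4,0,-4.5],0.5],[[-2,-0.8,-8],[0.6,0,-9],0.5],[[-3,-1.2,-12],[0.6,0,-13.5],0.5],[[-4,-1.6,-16],[0.6,0,-18],0.5],[[-5.3,-2,-20.6],[0.6,0,-22.5],0.5]])

```text
clock: 5.7
tool_pos: [0.5483, 0.1158, 0.3291]
orientation: [-87.3, 69.3, -3.0]
force: [0.7, -1.7, 0.3]
opening: 0.018
```

```bash
python3 - <<'E'
from plant import ctrl
from h import *
o=ctrl.get_obs();print(o["tool_pos"],o["opening"],o["joint_pos"].round(1));go(o,[.4955,-.18,.31],RT)
E
```

```text
[0.54834305 0.1157641  0.32909319] 0.01798602926401092 [  41.5   -5.8  -27.1   17.6  -54.9 -145.5]
turn [ -5.2  -2.  -20.5] shift cm [  0.46   2.79 -29.97]
```

Request:
servo_tool(deltas=[[[-1,-0.4,-4],[0.1,0.4,-4.5],0.5],[[-2,-0.8,-8],[0.1,0.8,-9],0.5],[[-3,-1.2,-12],[0.2,1.2,-13.5],0.5],[[-4,-1.6,-16],[0.3,1.6,-18],0.5],[[-5.2,-2,-20.5],[0.3,2,-22.5],0.5]])

```text
clock: 6.2
tool_pos: [0.5074, -0.1075, 0.3145]
orientation: [-90.1, 48.6, 0.0]
force: [1.5, -0.2, -1.8]
opening: 0.0177
```

```bash
python3 - <<'E'
from plant import ctrl
from h import *
o=ctrl.get_obs();print(o["tool_pos"],o["opening"],o["joint_pos"].round(1));go(o,[.4955,-.18,.29],RT)
E
```

```text
[ 0.50737229 -0.10753678  0.31449988] 0.017744319596266333 [  14.8  -21.7  -52.3   27.7  -21.2 -127.1]
turn [0.1 0.  0.1] shift cm [ 1.05  2.53 -7.24]
```

Request:
servo_tool(deltas=[[[0,0,0],[0.3,0.5,-2],0.5],[[0,0,0],[0.6,1,-4],0.5],[[0,0,0],[0.8,1.8,-6],0.5],[[0,0,0],[1,2.5,-7.2],0.5],[[0,0,0],[1,2.5,-7.2],0.5]])

```text
clock: 6.7
tool_pos: [0.4939, -0.1808, 0.2885]
orientation: [-90.0, 48.8, -0.1]
force: [0.8, 0.0, -0.8]
opening: 0.0179
```

```bash
python3 - <<'E'
from plant import ctrl
from h import *
o=ctrl.get_obs();print(o["tool_pos"],o["orientation"],o["opening"],o["joint_pos"].round(1));go(o,[.4955,-.18,.177],RT)
for n in("scene","side","wrist"):
    s=ctrl.snapshot(n);pickle.dump((s,o),open(f"pics/{n}3.pkl","wb"))
    if n=="side":I=s["image"][115:265,225:405]
    if n=="wrist":J=s["image"]
cv2.imwrite("pics/c3.png",np.vstack([np.hstack([cv2.resize(I,(480,400),interpolation=2),np.zeros((400,320,3),np.uint8)]),np.zeros((200,800,3),np.uint8)])[:400,:480,::-1])
cv2.imwrite("pics/w3.png",J[...,::-1])
E
```

```text
[ 0.49394967 -0.18080396  0.28851437] [-8.99899223e+01  4.88165541e+01 -5.62868534e-02] 0.01789385930471774 [  2.5 -17.6 -45.    4.6 -21.6 -96.3]
turn [-0.1 -0.  -0.1] shift cm [8.49 7.23 0.08]
```

View pics/w3.png

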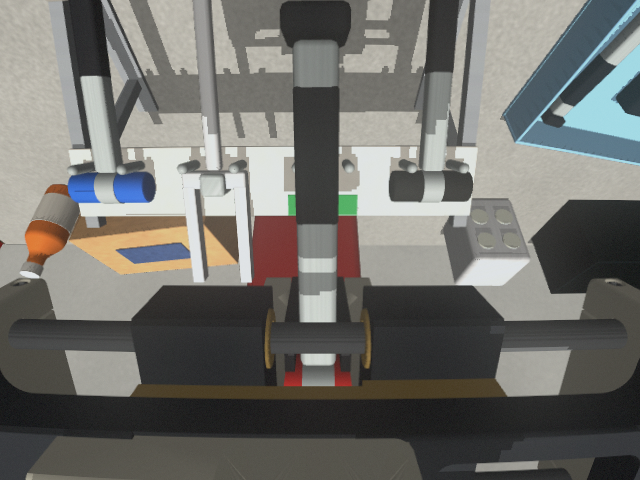

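View pics/c3.png

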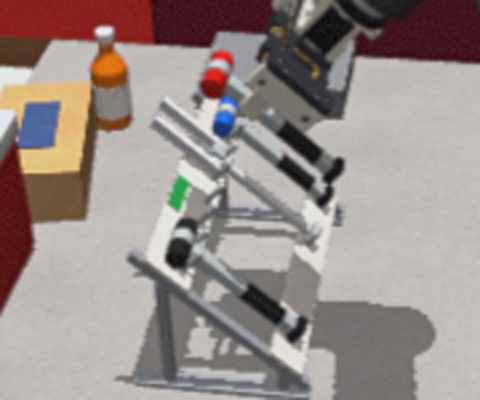

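The wrist view shows the free hook behind the held handle. The green strip is centred near (322,205) and the right prong at (348,166), with the blue head at (112,187), the black head at (431,186) and the fork at (213,183). The rack looks square to the tool.

```bash
python3 - <<'E'
from h import *
s,o=pickle.load(open("pics/wrist3.pkl","rb"));b,_=pickle.load(open("pics/side3.pkl","rb"))
a=pickle.load(open("pics/scene0.pkl","rb"))
# wrist blobs
im=s["image"];hsv=cv2.cvtColor(im,cv2.COLOR_RGB2HSV).astype(int)
def ext(m,x0,y0,x1,y1):
    k=np.zeros(m.shape,bool);k[y0:y1,x0:x1]=m[y0:y1,x0:x1];y,x=np.nonzero(k);return x.min(),x.max(),y.min(),y.max()
g=(hsv[...,0]>50)&(hsv[...,0]<80)&(hsv[...,1]>120);print("green",ext(g,260,180,380,230))
bl=(hsv[...,0]>105)&(hsv[...,0]<125)&(hsv[...,1]>130);eb=ext(bl,60,165,160,212);print("blue",eb)
bk=hsv[...,2]<70;ek=ext(bk,386,167,475,205);print("black",ek)
ub=((eb[0]+eb[1])/2,(eb[2]+eb[3])/2);uk=((ek[0]+ek[1])/2,(ek[2]+ek[3])/2)
B,e1=tri([(s,ub),(b,(310,158.5)),(a,(141.8,207.5))]);K,e2=tri([(s,uk),(b,(293.6,205.4)),(a,(238.5,237))])
print("blue",B.round(4),e1,"black",K.round(4),e2,"span",np.linalg.norm(K-B),"yaw",np.degrees(np.arctan2(B[0]-K[0],K[1]-B[1])))
print("z=.17:",plane(s,ub,.17),plane(s,uk,.17))
print("seat",B+(K-B)*2/3)
ge=ext(g,260,180,380,230);print("green",plane(s,((ge[0]+ge[1])/2,(ge[2]+ge[3])/2),.175))
# held red head: side view
rb=blobs(b,"red",(295,125,320,160),8);print(rb)
ex,ez=-RT[:,1],-RT[:,0];H=o["tool_pos"]+.049*ex+.006*ez;print("held head pred",H,proj(b,H),proj(b,K),proj(s,H))
E
```

```text
green (np.int64(288), np.int64(356), np.int64(195), np.int64(213))
blue (np.int64(68), np.int64(148), np.int64(173), np.int64(202))
black (np.int64(389), np.int64(472), np.int64(171), np.int64(199))
blue [ 0.5554 -0.3556  0.1718] 0.0030999622902556706 black [ 0.5534 -0.0884  0.1724] 0.002308495469564356 span 0.26728066174887527 yaw 0.4346869430346805
z=.17: [ 0.55941671 -0.35763121  0.17      ] [ 0.55669343 -0.08503078  0.17      ]
seat [ 0.55407728 -0.17745533  0.1721957 ]
green [ 0.57685431 -0.17522171  0.175     ]
[([308.2, 135.6], 21, [305, 134, 7, 5]), ([304.8, 145.5], 75, [301, 141, 9, 10])]
held head pred [ 0.52683374 -0.18080396  0.32533335] [[305.85837534 142.16659257]] [[293.17879752 205.30714389]] [[314.03623335 377.89463862]]
```

Request:
servo_tool(deltas=[[[0,0,0],[2,1.7,0.1],0.5],[[0,0,0],[4,3.4,0.2],0.5],[[0,0,0],[6,5.1,0.3],0.5],[[0,0,0],[8,6.6,0.3],0.5],[[0,0,0],[8.2,6.8,0.3],0.5]])

```text
clock: 7.35
tool_pos: [0.4933, -0.1786, 0.1866]
orientation: [-89.5, 49.4, 0.8]
force: [0.1, -0.5, -1.0]
opening: 0.0175
```

```bash
python3 - <<'E'
from plant import ctrl
from h import *
b=ctrl.snapshot("side");s=ctrl.snapshot("wrist");o=ctrl.get_obs();print(o["tool_pos"],o["orientation"],o["opening"],o["joint_pos"].round(1),o["force"])
pickle.dump((s,b,o),open("pics/4.pkl","wb"))
ex,ez=-RT[:,1],-RT[:,0];seat=np.array([.554,-.178,.171])
go(o,seat-.049*ex-.006*ez+.01*ex,RT)
I=cv2.resize(b["image"][135:255,250:370],(400,400),interpolation=2)
J=cv2.resize(s["image"][60:290,150:490],(400,270),interpolation=2)
Z=np.zeros((400,800,3),np.uint8);Z[:,:400]=I;Z[:270,400:]=J
cv2.imwrite("pics/c4.png",Z[...,::-1])
E
```

```text
[ 0.49417299 -0.17832115  0.18880663] [-89.51460035  49.11639172   0.81338483] 0.017271205626740775 [ 9.000e-01 -9.300e+00 -5.830e+01  1.470e+01 -1.000e-01 -1.052e+02] [-0.23567827  0.39840261 -0.00085069]
turn [ 0.1  0.5 -0.4] shift cm [ 5.89  0.54 -0.02]
```

View pics/c4.png

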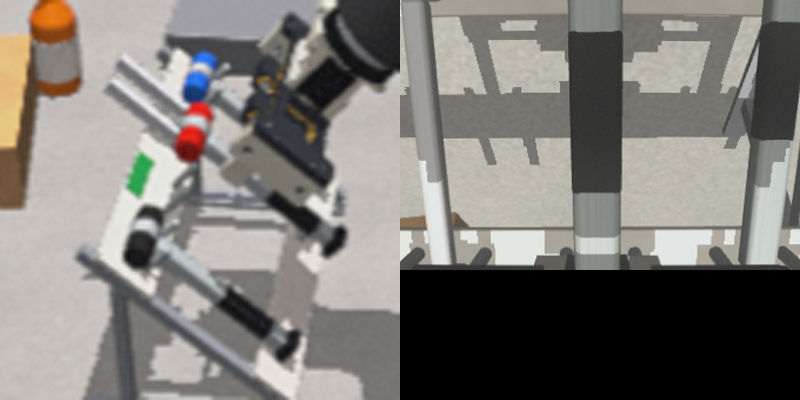

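The picture shows the red head above the hook, between the black hammer and the fork. But joint 3 (−58.3°) and joint 5 (−0.1°) are at their limits, so the full 41° tilt can't be reached lower down. I'll fit the arm's kinematics to the logged poses to find a tilt that can.

```bash
cat > fk.py <<'E'
from h import *
from scipy.optimize import least_squares
r=lambda a,t:R.from_euler(a,t,degrees=True)
def fk(q,p,sg):
    h,a,L1,e,L2,l,d,c=p
    R1=r('z',q[0]);R2=R1*r('y',q[1]);R3=R2*r('y',-q[2]);R4=R3*r('x',sg*q[3]);R5=R4*r('y',-q[4])
    return R1.apply([a,d,h])+R2.apply([0,0,L1])+R3.apply([L2,0,e])+R4.apply([0,c,0])+R5.apply([l,0,0]),R5.apply([1,0,0])
E
cat > fit.py <<'E'
from fk import *
D=[]
for f in("wrist1","wrist2","wrist3"):D.append(pickle.load(open(f"pics/{f}.pkl","rb"))[1])
D.append(pickle.load(open("pics/4.pkl","rb"))[2])
Q=[o["joint_pos"] for o in D];X=[o["tool_pos"] for o in D];T=[R.from_euler('xyz',o["orientation"],degrees=True).as_matrix()[:,0] for o in D]
Q+=[[-59.926,20.593,.634,-.02,-70.136,-16.5],[41.5,-5.8,-27.1,17.6,-54.9,-145.5],[14.8,-21.7,-52.3,27.7,-21.2,-127.1]]
X+=[[.1582,-.6557,.2256],[.5483,.1158,.3291],[.5074,-.1075,.3145]]
for sg in(1,-1):
    f=lambda p:np.ravel([fk(q,p,sg)[0]-x for q,x in zip(Q,X)])
    s=least_squares(f,[.4,.0,.4,0,.4,.3,-.19,0]);print(sg,s.x.round(3),np.abs(s.fun).max(),[np.abs(fk(q,s.x,sg)[1]-t).max().round(3) for q,t in zip(Q,T)])
    if sg==1 or s.cost<best:best=s.cost;pickle.dump((s.x,sg),open("fk.pkl","wb"))
E
python3 fit.py
```

```text
1 [ 0.021  0.244  0.353  0.046  0.281  0.051 -0.462  0.256] 0.07967182502711996 [np.float64(0.002), np.float64(0.001), np.float64(0.059), np.float64(0.001)]
-1 [ 0.198 -0.     0.602  0.     0.463  0.379 -0.001 -0.19 ] 0.00020676273087194552 [np.float64(0.0), np.float64(0.0), np.float64(0.0), np.float64(0.0)]
```

```bash
cat > ik.py <<'E'
from fk import *
p,sg=pickle.load(open("fk.pkl","rb"))
lo=np.array([-176,-82,-58.2,-173.8,-174.7]);hi=np.array([176,121.7,71.7,95.5,-.2])
def ik(pos,t,seeds):
    out=[]
    for s in seeds:
        f=lambda q:np.r_[(lambda a,b:np.r_[(a-pos)*10,b-t])(*fk(np.r_[q,0],p,sg))]
        o=least_squares(f,np.clip(s,lo+.1,hi-.1),bounds=(lo,hi))
        if o.cost<1e-8 and not any(np.abs(o.x-z).max()<2 for z in out):out.append(o.x)
    return out
E
python3 - <<'E'
from ik import *
rng=np.random.default_rng(0);S=[rng.uniform(np.maximum(lo,-120),np.minimum(hi,90)) for _ in range(12)]+[np.array([.9,-9,-55,10,-10]),np.array([0,0,-50,0,-30])]
ex,ez=-RT[:,1],-RT[:,0];seat=np.array([.554,-.178,.171])
grip=seat-.049*ex
for tau in(41.25,35,30,25,20,15):
    t=np.array([np.sin(np.radians(tau)),0,-np.cos(np.radians(tau))])
    for nm,g in(("final",grip),("pre",grip+.045*ez+.01*ex)):
        print(tau,nm,[z.round(0).tolist() for z in ik(g+.006*t,t,S)])
E
```

```text
41.25 final []
41.25 pre []
35 final []
35 pre [[2.0, -7.0, -52.0, 9.0, -9.0]]
30 final [[2.0, 1.0, -49.0, 6.0, -11.0]]
30 pre [[3.0, -5.0, -47.0, 4.0, -19.0]]
25 final [[2.0, 2.0, -43.0, 3.0, -20.0]]
25 pre [[2.0, -4.0, -42.0, 2.0, -26.0]]
20 final [[2.0, 4.0, -39.0, 2.0, -27.0]]
20 pre [[2.0, -1.0, -38.0, 1.0, -34.0]]
15 final [[2.0, 6.0, -35.0, 1.0, -34.0]]
15 pre [[2.0, 1.0, -34.0, 1.0, -40.0]]
```

Request:
servo_tool(deltas=[[[0,0,2],[-0.9,-0.8,0],0.5],[[0,0,5],[-1.9,-1.6,0],0.5],[[0,0,9],[-1.9,-1.6,0],0.5],[[0,0,14],[-1.9,-1.6,0],0.5],[[0,0,14],[-1.9,-1.6,0],0.5]])

```text
clock: 7.95
tool_pos: [0.4968, -0.1781, 0.2169]
orientation: [-89.4, 62.9, 1.0]
force: [0.1, 0.4, -1.4]
opening: 0.0177
```

```bash
cat > st.py <<'E'
from plant import ctrl
from h import *
from fk import r
seat=np.array([.554,-.178,.171]);ex,ez=-RT[:,1],-RT[:,0]
def tgt(tau,n,up):
    Rt=(r('y',-tau)*R.from_matrix(np.array([[0,-1,0],[0,0,1],[-1,0,0.]]))).as_matrix()
    return seat+n*ez+up*ex+.049*Rt[:,1]+.0055*Rt[:,0],Rt
o=ctrl.get_obs()
def rep(*a):
    x,Rt=tgt(*a);go(o,x,Rt)
print(o["tool_pos"].round(4),o["orientation"].round(1),"q",o["joint_pos"].round(1),"F",o["force"].round(1),o["opening"].round(4))
E
python3 -c "
from st import *
rep(27,.045,.008);rep(27,.003,.006)"
```

```text
Traceback (most recent call last):
  File "st.py", line 11, in <module>
    print(o["tool_pos"].round(4),o["orientation"].round(1),"q",o["joint_pos"].round(1),"F",o["force"].round(1),o["opening"].round(4))
                                                                                                               ^^^^^^^^^^^^^^^^^^
AttributeError: 'float' object has no attribute 'round'
```

```bash
sed -i 's/o\["opening"\].round(4)/round(o["opening"],4)/' st.py
python3 -c "
from st import *
rep(27,.045,.008);rep(27,.003,.006)
s=ctrl.snapshot('wrist');b=ctrl.snapshot('side')
Z=np.vstack([cv2.resize(s['image'][60:290,130:510],(640,387),interpolation=2)]);cv2.imwrite('pics/c5.png',Z[...,::-1])
rb=blobs(b,'red',(285,125,325,190),8);print(rb,proj(b,o['tool_pos']+.049*ex*0-.0055*R.from_euler('xyz',o['orientation'],degrees=True).as_matrix()[:,0]-.049*R.from_euler('xyz',o['orientation'],degrees=True).as_matrix()[:,1]))
print(proj(s,seat),proj(s,seat-.165*ex))
"
```

```text
[ 0.4968 -0.1781  0.2169] [-89.4  62.9   1. ] q [  1.9  -7.3 -39.1   0.7 -31.1 -92. ] F [ 0.1  0.4 -1.4] 0.0177
turn [0.3 0.5 0.1] shift cm [ 2.67  2.22 -0.  ]
turn [0.3 0.5 0.1] shift cm [ 6.79  1.39 -0.04]
[([306.5, 161.7], 19, [303, 160, 7, 5]), ([303.0, 171.4], 70, [299, 167, 9, 10])] [[303.26379543 167.53900878]]
[[315.31080241 287.18558365]] [[316.05810613  50.18184013]]
```

View pics/c5.png

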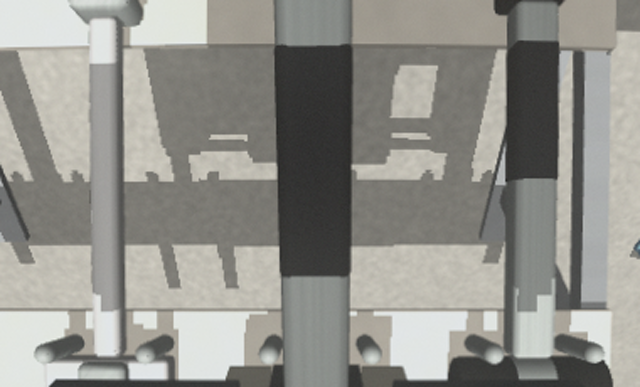

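The crop shows the two free prongs at (271,348) and (368,348), either side of the held handle, which is centred at about 316. The remaining offset is small, so I compute it.

```bash
python3 -c "
from st import *
s=ctrl.snapshot('wrist');P=seat-.017*ex+.012*ez
for u in (271,368,319.5): print(plane(s,(130+u/1.684,60+348/1.684),P[2]))
print(P)"
```

```text
[ 0.4942 -0.1781  0.2142] [-89.3  62.9   1.1] q [  1.9  -7.4 -39.5   0.7 -30.8 -92. ] F [-0.5 -1.1 -0.9] 0.0177
[ 0.52834588 -0.19420533  0.1688132 ]
[ 0.52832478 -0.15614614  0.1688132 ]
[ 0.52832382 -0.17519055  0.1688132 ]
[ 0.53330657 -0.178       0.1688132 ]
```

```bash
sed -i 's/seat=np.array(\[.554,-.178/seat=np.array([.553,-.1765/' st.py; python3 -c "
from st import *
rep(27,.045,.01);rep(27,.02,.01);rep(27,.004,.01)"
```

```text
[ 0.4933 -0.1782  0.2136] [-89.3  63.    1.1] q [  1.9  -7.4 -39.6   0.7 -30.9 -92. ] F [-0.9 -0.5 -1.5] 0.0177
turn [ 0.2  0.5 -0. ] shift cm [2.45 1.65 0.15]
turn [ 0.2  0.5 -0. ] shift cm [4.87 1.04 0.13]
turn [ 0.2  0.5 -0. ] shift cm [6.42 0.64 0.11]
```

Request:
servo_tool(deltas=[[[0.2,0.5,0],[1.2,1.2,0.1],0.5],[[0.2,0.5,0],[2.4,1.6,0.15],0.5],[[0.2,0.5,0],[3.2,1.4,0.15],0.5],[[0.2,0.5,0],[4,1.2,0.15],0.5],[[0.2,0.5,0],[4.8,1,0.15],0.5]])

```text
clock: 8.6
tool_pos: [0.5069, -0.1763, 0.1663]
orientation: [-90.0, 62.9, 0.0]
force: [-0.2, 0.0, -1.4]
opening: 0.0175
```

```bash
python3 -c "
from st import *
rep(27,.004,.01)
b=ctrl.snapshot('side');s=ctrl.snapshot('wrist')
I=cv2.resize(b['image'][145:255,265:375],(440,440),interpolation=2)
J=cv2.resize(s['image'][150:310,230:410],(360,320),interpolation=2)
Z=np.zeros((440,800,3),np.uint8);Z[:,:440]=I;Z[:320,440:]=J
cv2.imwrite('pics/c6.png',Z[...,::-1])"
```

```text
[ 0.5069 -0.1763  0.1663] [-90.   62.9   0. ] q [  2.6  -2.9 -43.9   3.2 -21.9 -95.3] F [-0.2  0.  -1.4] 0.0175
turn [0.  0.  0.1] shift cm [ 1.59 -0.29 -0.02]
```

View pics/c6.png

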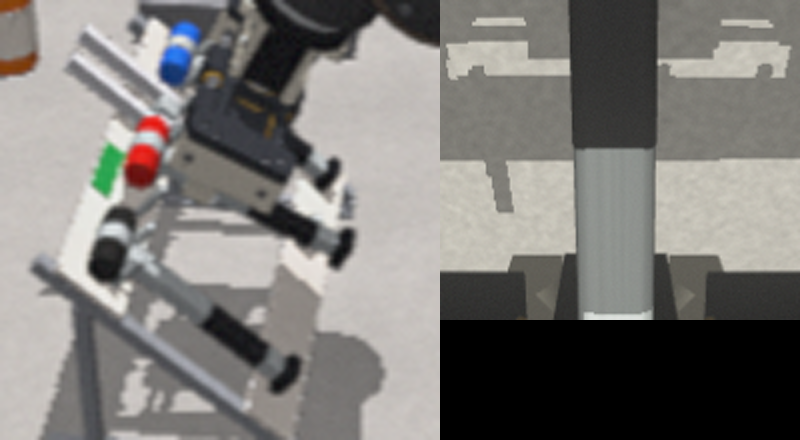

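The side view shows the red head just below the green strip, above the hook, with no contact force. I've now used 10 pictures. Next I lower until the head touches.

Request:
servo_tool(deltas=[[[0,0,0],[0.5,-0.1,0],0.5],[[0,0,0],[1,-0.2,0],0.5],[[0,0,0],[1.4,-0.3,0],0.5],[[0,0,0],[1.6,-0.3,0],0.5],[[0,0,0],[1.6,-0.3,0],0.5]])

```text
clock: 9.2
tool_pos: [0.5165, -0.1763, 0.1522]
orientation: [-90.0, 63.1, -0.0]
force: [0.5, -0.1, -0.2]
opening: 0.0176
```

```bash
python3 -c "
from st import *
rep(27,0,.01);rep(27,-0.004,.004)
b=ctrl.snapshot('side');print(blobs(b,'red',(285,155,325,200),8),proj(b,seat),proj(b,seat+.01*ex+.004*ez))"
```

```text
[ 0.5165 -0.1763  0.1522] [-90.   63.1  -0. ] q [  2.5  -0.6 -44.2   3.4 -19.6 -95.5] F [ 0.5 -0.1 -0.2] 0.0176
turn [ 0.  -0.  -0.1] shift cm [ 0.28 -0.18 -0.02]
turn [ 0.  -0.  -0.1] shift cm [ 0.82  0.31 -0.02]
[([300.7, 179.6], 21, [297, 178, 7, 5]), ([297.1, 189.5], 65, [293, 185, 9, 10])] [[299.52135144 188.37238207]] [[297.73909083 185.59005565]]
```

Request:
servo_tool(deltas=[[[0,0,0],[0.2,0,0],0.5],[[0,0,0],[0.4,0,0],0.5],[[0,0,0],[0.6,0,0],0.5],[[0,0,0],[0.8,0,0],0.5],[[0,0,0],[0.8,0,0],0.5]])

```text
clock: 9.75
tool_pos: [0.5197, -0.1763, 0.1449]
orientation: [-90.0, 63.1, -0.0]
force: [-3.3, 2.7, 1.5]
opening: 0.0177
```

Request:
servo_tool(deltas=[[[0,0,0],[0.2,0,0],0.5],[[0,0,0],[0.4,0,0],0.5],[[0,0,0],[0.6,0,0],0.5],[[0,0,0],[0.8,0,0],0.5],[[0,0,0],[0.8,0,0],0.5]])

```text
clock: 10.25
tool_pos: [0.5226, -0.1763, 0.1372]
orientation: [-90.0, 63.2, -0.0]
force: [-4.2, 2.0, 2.7]
opening: 0.0173
```

```bash
python3 -c "
from st import *
b=ctrl.snapshot('side');a=ctrl.snapshot('scene')
print(blobs(b,'red',(285,155,325,200),8),proj(b,seat))
t=R.from_euler('xyz',o['orientation'],degrees=True).as_matrix()[:,0]
g=o['tool_pos']-.0055*t;d=g-seat;print('grip height off plane mm',(d@ez*1000+13).round(1),'downslope',(-d@ex*1000).round(1))
print(blobs(b,'black',(325,190,365,230),8),'tail pred hung',proj(b,seat-.165*ex),'tail at 27',proj(b,g-.116*tgt(27,0,0)[1][:,1]*-1))"
```

```text
[ 0.5226 -0.1763  0.1372] [-90.   63.2  -0. ] q [  2.5   1.3 -44.8   3.8 -17.1 -95.8] F [-4.2  2.   2.7] 0.0173
[([300.5, 181.4], 21, [297, 180, 7, 5]), ([297.2, 191.2], 64, [294, 187, 8, 10])] [[299.52135144 188.37238207]]
grip height off plane mm 13.0 downslope 43.7
[([327.1, 196.2], 10, [325, 195, 6, 3]), ([329.7, 211.3], 55, [325, 207, 11, 10]), ([340.2, 219.5], 21, [338, 216, 5, 8]), ([326.1, 228.2], 9, [325, 227, 4, 3])] tail pred hung [[340.44180387 220.19175107]] tail at 27 [[344.35612757 213.60731882]]
```

The hammer has pivoted in the grip: its tail is at side (340,219.5), and the hung prediction is (340.4,220.2). The head sits about 5 mm up-slope of the seat, so I slide it down to the prongs.

Request:
servo_tool(deltas=[[[0,0,0],[0.05,0.2,0],0.5],[[0,0,0],[0.1,0.4,0],0.5],[[0,0,0],[0.1,0.5,0],0.5],[[0,0,0],[0.1,0.6,0],0.5],[[0,0,0],[0.1,0.6,0],0.5]])

```text
clock: 10.85
tool_pos: [0.5213, -0.1762, 0.1363]
orientation: [-90.1, 62.8, 0.0]
force: [8.3, -2.5, 3.0]
opening: 0.0177
```

```bash
python3 -c "
from st import *
b=ctrl.snapshot('side')
print(blobs(b,'red',(285,155,325,205),8),proj(b,seat),blobs(b,'black',(335,205,365,230),8))
cv2.imwrite('pics/c7.png',cv2.resize(b['image'][145:255,265:375],(660,600),interpolation=2)[...,::-1])"
```

```text
[ 0.5213 -0.1762  0.1363] [-90.1  62.8   0. ] q [  2.5   1.2 -45.5   4.1 -16.2 -96.1] F [ 8.3 -2.5  3. ] 0.0177
[([301.1, 181.6], 21, [298, 180, 7, 5]), ([297.5, 191.5], 66, [294, 187, 8, 10])] [[299.52135144 188.37238207]] [([340.5, 219.7], 22, [338, 216, 6, 8])]
```

View pics/c7.png

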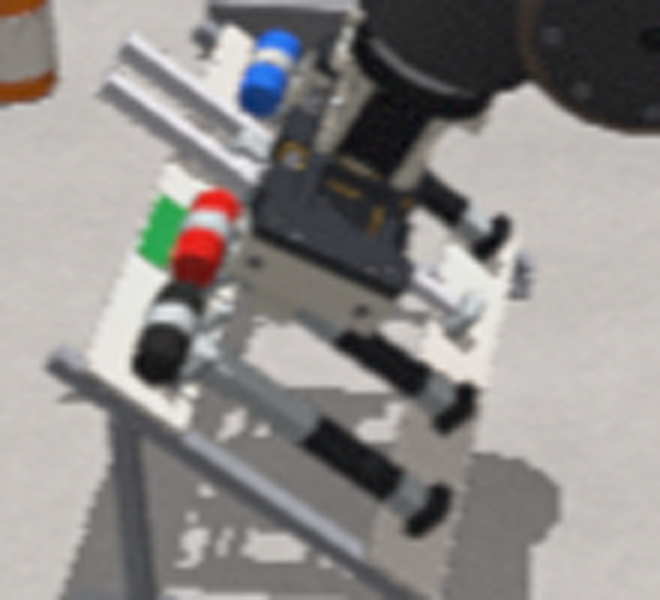

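Force is now up-slope (8 N), so the head rests against the prongs. It lines up with its neighbours and the tail is on the lower strip. I release, then retreat along the tool axis.

Request:
servo_tool(deltas=[[[0,0,0],[0,0,0],2],[[0,0,0],[0,0,0],2.5],[[0,0,0],[0,0,0],3],[[0,0,0],[0,0,0],3.4],[[0,0,0],[0,0,0],3.4]])

```text
clock: 11.4
tool_pos: [0.5209, -0.1762, 0.1359]
orientation: [-90.1, 62.9, 0.0]
force: [0.3, 0.7, 0.3]
opening: 0.0336
```

Request:
servo_tool(deltas=[[[0,0,0],[-0.5,0,0],3.4],[[0,0,0],[-1.5,0,0],3.4],[[0,0,0],[-3,0,0],3.4],[[0,0,0],[-5,0,0],3.4],[[0,0,0],[-7.5,0,0],3.4]])

```text
clock: 11.9
tool_pos: [0.4856, -0.1762, 0.2033]
orientation: [-90.1, 62.9, 0.0]
force: [-0.4, -0.7, 0.0]
opening: 0.034
```

Request:
servo_tool(deltas=[[[0,0,0],[-2,-1,0],3.4],[[0,0,0],[-4,-2,0],3.4],[[0,0,0],[-6,-3,0],3.4],[[0,0,0],[-8,-4,0],3.4],[[0,0,0],[-8,-4,0],3.4]])

```text
clock: 12.4
tool_pos: [0.4859, -0.1763, 0.2976]
orientation: [-90.2, 62.5, -0.0]
force: [0.4, -0.6, 0.8]
opening: 0.0336
```

```bash
python3 -c "
from st import *
b=ctrl.snapshot('side');s=ctrl.snapshot('wrist')
print(blobs(b,'red',(285,155,325,205),8),proj(b,seat),blobs(b,'black',(335,205,365,230),8),blobs(b,'blue',(295,145,330,175)),blobs(b,'black',(280,190,345,245)))
I=cv2.resize(b['image'][145:255,265:375],(400,400),interpolation=2)
J=cv2.resize(s['image'],(400,300),interpolation=3)
Z=np.zeros((400,800,3),np.uint8);Z[:,:400]=I;Z[:300,400:]=J
cv2.imwrite('pics/c8.png',Z[...,::-1])"
```

```text
[ 0.4859 -0.1763  0.2976] [-90.2  62.5  -0. ] q [  2.9 -13.  -33.    2.  -42.6 -93.9] F [ 0.4 -0.6  0.8] 0.0336
[([301.0, 181.6], 21, [298, 180, 7, 5]), ([297.4, 191.3], 62, [294, 187, 8, 10])] [[299.52135144 188.37238207]] [([339.9, 220.3], 23, [337, 217, 6, 7])] [([311.2, 152.2], 19, [308, 150, 7, 5]), ([308.6, 160.9], 36, [306, 157, 7, 9])] [([328.0, 210.8], 76, [321, 205, 15, 13]), ([291.5, 210.4], 47, [288, 206, 8, 9]), ([339.9, 220.3], 23, [337, 217, 6, 7]), ([323.5, 228.8], 95, [316, 222, 16, 14]), ([336.1, 238.4], 28, [333, 234, 7, 9])]
```

View pics/c8.png

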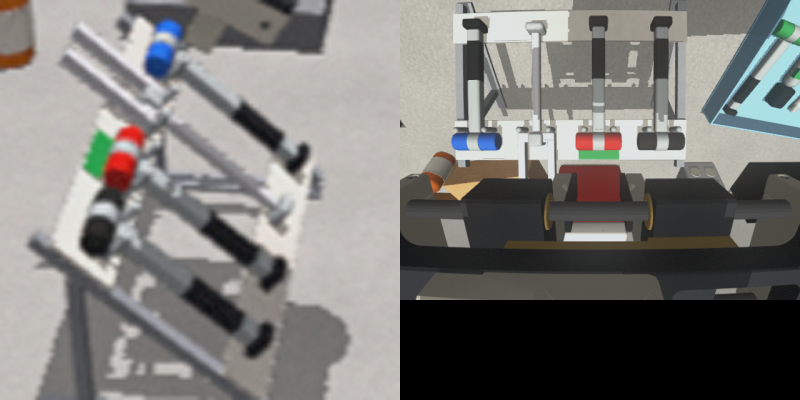

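The picture shows the red hammer hung in line with its neighbours, its head (600,140 in the wrist panel) level with the blue and black ones and its knob on the lower strip. The neighbours' blobs haven't moved and the gripper is clear, so I'm handing in.

```bash
python3 -c "
from plant import ctrl
print(ctrl.close_job())"
```

```text
the job is handed in; nothing more can be done
None
```

The red hammer is hanging on the free hook by the green strip, and I handed the job in at about 12.5 s of the 48 s allowed.

**What I did:** I gripped the hammer near its balance point and lifted it out of the tub. The full 41° tilt was out of reach: joints 3 and 5 ran right up to their limits at the first approach and then held there. Joint 3 read −58.3° against a limit of −58.28°. I backed off, fitted the arm's kinematics to the logged poses and came in at 27°. I set the head in the hook, let the hammer pivot in the grip onto the slope, slid it down to the prongs, released it and withdrew.

**Last checks:**
- **Hammer:** in the last side and wrist pictures its head is level with its neighbours. The knob is on the lower strip, within a pixel of the predicted hung position. The head reads about 2 px from the computed seat, which is within calibration error.
- **Rack tools:** the blue and black hammers are within about 1 px of their first positions. The tuning fork looks unmoved in the pictures; I did not measure it.
- **Tub:** the other instruments were undisturbed after the lift. The last pictures show only part of the tub, so I did not recheck all of it.
- **Forces and pictures:** the highest wrist force reported was about 9 N, and it was near zero after release. I viewed 12 pictures, two over the budget of 10.

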